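# Drain the oil measures on their pegs

## Robot

A 7-joint arm with a two-finger parallel gripper is mounted at the origin on the work surface. World frame = base frame: x ahead of the robot, y to its left, z up, the work surface at z = 0. Lengths are in m, angles in rad, forces in N, time in s.
With the tool pointing down it reaches from about 0.4 to 0.925 m from the base axis. Payload 5.6 kg.
Tool frame: the origin (TCP) lies on the centre line of the jaws, within the pads' length; the fingertips stand 19 mm ahead of it and the grasp point (between the pads) is the TCP; z points along the fingers, y is the line along which they close (so a half turn about z gives the same grasp; the last joint's range is limited). The gripper opens to 85 mm and grips with 20 to 120 N. Pads are 22 mm wide; open, the fingers measure 114 mm over their backs; the gripper's body (76 mm by 85 mm) begins 54 mm behind the grasp point. The pads swing forward as they close: fully open they stand 13 mm farther back than shut.
Start: joints at [1.223, 0.468, -0.012, 1.603, 0.006, 1.071, -0.056], TCP at [0.195, -0.62, 0.25] pointing down, gripper open.
Joint ranges: [-2.53, 2.53], [-0.31, 2.02], [-1.57, 1.55], [0.28, 2.44], [-1.29, 4.43], [0.15, 1.84], [-2.92, 2.92]. Speed limits (rad/s): [2.57, 2.57, 3.14, 3.14, 3.14, 3.14, 3.14].

## Interface

Orientations are given as a 3x3 rotation matrix whose columns are the frame's x, y, z axes.
In Python, from rig import get_obs, get_image, finish_job, boxes_of, cut_out, tip_of gives the robot as it stands.
- The arm moves only by the shell command python3 -m handwheel 'ROWS'. ROWS is text: rows parted by semicolons, each of 7 numbers parted by spaces: the shift along the tool's x, y, z in cm, then the turn, a rotation vector about the tool's x, y, z in degrees, then the opening, from 0 (shut) to 1 (fully open). A call has 1 to 20 rows; each row is the pose to reach, as a shift and turn from the pose commanded when the call began, along the tool's axes at that moment; what a row does not reach only later rows make up. A row lasts 1/10 s, in which the tool goes at most 50 mm and 8.59 degrees, less where a joint would pass 70% of its speed; a pose out of reach is approached as far as the arm can. A call with a gripper value outside its range is refused whole. The fingers move at their own pace and stop on an object; the grip force is fixed at half the most. Time passes only in rows, so rows that repeat a pose let the fingers close. It gives the time, the measured TCP pose, the force, the opening and the grip force at its end, in the units of the state.
- get_obs(): the state, without advancing time (a new reading comes with each control period).
- get_image(name): name is "side" or "top"; returns a dict with "pixels" (420x560x3 uint8, red, green, blue), "fx", "fy", "cx", "cy" (pixels), "dist_coeffs" ([k1, k2, p1, p2, k3] as OpenCV has them; the pictures are not rectified), "extrinsics" (4x4, takes a point from world to camera coordinates). Camera axes: x right, y down, z forward; pixel columns grow to the right and rows downward; lengths in m; the calibration is good to about 2 mm. A picture is of the moment at which its call begins. There is no depth.
- finish_job(): hands the job in; it is judged then, once.
Trained networks look in a picture, given as the dict that the camera call returned (one of the last four; its "shot" number tells which), for a name from the list of things; names that differ only in an ending like _2 or _b are one class to them, and where a whole thing is asked for, a point or a joint stands for the part that bears it (a point fixed in the world has none). Each returns a list of dicts, best first, with "confidence" (0 to 1); they miss things now and then, are a little off and sometimes report something else, mostly with a low value. They report only what shows in the picture. A call takes as long as a camera call. They do not tell look-alikes from the thing itself.
- boxes_of(picture, name): "bbox" ([left, top, right, bottom] in pixels, round what is visible of it).
- cut_out(picture, name): "mask" (420x560 bool, what is visible of it) and "bbox" ([left, top, right, bottom] in pixels, round what is visible of it).
- tip_of(picture, name): "centre" ([column, row] in pixels: a listed point, or the origin of a listed thing).
The state is a dict: "time_s": time; "joint_positions": joint angles; "dq": joint speeds; "effort": joint torques, N m; "tcp_pos": TCP position; "orientation": TCP orientation; "ft_force": force on the tool from outside, world axes, zero at the start; "torque": the same for the moment, N m; "width": opening from 0.0 (shut) to 1.0 (fully open); "finger_force": force on a finger pad.
Only numpy, scipy, OpenCV 4.12 (cv2) and the standard library are available. Lean on these libraries where they do the work, as an engineer would, in place of code of your own. Each camera call takes 0.05 s, during which the arm holds its last target. There are 200 camera calls.

## Task

Push the drip tray fully home under the drain stand first; then put both square oil measures to drain: each upside down over the drying peg of its own colour, its rim resting flat on the spokes. Set the measures down rather than dropping them, and leave everything else on the bench where it stands.

Things in the scene. Friction and masses are not known exactly. Their poses are not given: they have to be found in the camera images.
- measure_red: red square plastic oil measure: 48 x 48 mm across, 110 mm long outside, open at one end, wall and bottom 4 mm, about 0.11 kg, white graduation marks. It starts lying on a flat side on the bench. Origin at its middle (24 mm above the bench as it lies); +x runs towards the open mouth (x = +55 mm), the closed end is at x = -55 mm; y and z are across its flat sides (z up as it lies)
- measure_blue: blue square plastic oil measure: 48 x 48 mm across, 110 mm long outside, open at one end, wall and bottom 4 mm, about 0.11 kg, white graduation marks. It starts lying on a flat side on the bench. Origin at its middle (24 mm above the bench as it lies); +x runs towards the open mouth (x = +55 mm), the closed end is at x = -55 mm; y and z are across its flat sides (z up as it lies)
- peg_red_seat (a point): red drying peg fixed on the drain stand: red cross of flat spokes with a ring (84 mm across, 10 mm high), and a steel post 18 mm thick with a tapered tip and red band standing at its centre. This point lies on the post's axis at the top of the spokes, where an inverted measure's rim rests; z up. The post's tip is 82 mm above this point
- peg_blue_seat (a point): blue drying peg fixed on the drain stand: blue cross of flat spokes with a ring (84 mm across, 10 mm high), and a steel post 18 mm thick with a tapered tip and blue band standing at its centre. This point lies on the post's axis at the top of the spokes, where an inverted measure's rim rests; z up. The post's tip is 82 mm above this point
- stand: steel drain stand, fixed on the bench: frame 150 (x) x 250 (y) x 45 mm, open at its front (-x, towards the robot), carrying the two drying pegs side by side at y = +66 and -66 mm on top. Origin at the centre of its underside
- tray (a joint): sliding drip tray in the stand under the pegs, black with a yellow front panel: 0 = fully home (panel flush with the frame's front), up to 0.11 m = pulled out along the stand's -x; it slides stiffly (about 2 N) and stays where it is left
- tray_front (a point): middle of the outer face of the tray's yellow front panel (220 mm wide, 34 mm high, its centre 19.5 mm above the bench); -x points out of the panel, push along +x; it moves with the tray
- oil_bottle: black round oil bottle with yellow label standing on the bench, 84 mm across, 200 mm tall, loose; origin under its base. Leave alone
- spray_can: green spray can standing on the bench, 66 mm across, 190 mm tall, loose; origin under its base. Leave alone
- parts_jar: amber glass jar standing on the bench, 80 mm across, 90 mm tall, loose; origin under its base. Leave alone
- plug_box: small carton with an orange band, 100 x 70 x 60 mm, loose; origin under its base. Leave alone
- screwdriver: red-handled screwdriver lying along its x, 170 mm long, under 35 mm high, loose; origin near its middle. Leave alone
- wrench: steel wrench lying along its x, 160 mm long, about 10 mm high, loose; origin near its middle. Leave alone
- bearing: steel bearing ring lying flat, 62 mm across, 16 mm high, loose; origin under its centre. Leave alone
Mind the look-alikes: they are no part of the job. Leave any pink or yellow look-alike of the measure_blue alone. Leave any black look-alike of the measure_red alone.

How it is judged:
On the way, in this order (a step that is already met when the one before it is completed fails the run):
1. the drip tray is pushed fully home (within 8 mm) (value of joint tray below 0.008 m), for 0.2 s.
2. one measure is upside down on the peg of its colour (((angle between measure_red's own x axis and vertical above 3.02 rad and horizontal distance between measure_red and peg_red_seat below 0.022 m and z of measure_red in the frame of peg_red_seat between 0.047 and 0.062 m) or (angle between measure_blue's own x axis and vertical above 3.02 rad and horizontal distance between measure_blue and peg_blue_seat below 0.022 m and z of measure_blue in the frame of peg_blue_seat between 0.047 and 0.062 m))), for 0.2 s.
3. both measures are upside down on the pegs of their colours (angle between each of measure_red, measure_blue's own x axis and vertical above 3.02 rad and horizontal distance between measure_red and peg_red_seat below 0.022 m and z of measure_red in the frame of peg_red_seat between 0.047 and 0.062 m and horizontal distance between measure_blue and peg_blue_seat below 0.022 m and z of measure_blue in the frame of peg_blue_seat between 0.047 and 0.062 m), for 0.2 s.
At the end, for the whole second after the job is handed in: Each measure stands mouth down (within 7 degrees) over the peg of its own colour (its middle within 22 mm of the post's axis), its rim on the spokes (its middle 47 to 62 mm above them), at rest; the drip tray is within 8 mm of fully home (all of step 3 and linear speed of each of measure_red, measure_blue below 0.02 m/s and angular speed of each of measure_red, measure_blue below 0.15 rad/s and value of joint tray below 0.008 m); the robot touches nothing.
It fails at once if the oil bottle, spray can, amber jar or small carton is shifted by more than 30 mm or tipped by more than 23 degrees (distance of any of oil_bottle, spray_can, parts_jar, plug_box from where it was at the start of the episode above 0.03 m or angle between any of oil_bottle, spray_can, parts_jar, plug_box's own z axis and vertical above 0.4 rad).
It fails at once if the screwdriver, wrench or bearing ring is shifted by more than 30 mm (distance of any of screwdriver, wrench, bearing from where it was at the start of the episode above 0.03 m).
It fails at once if the red measure is dropped (falls faster than 0.7 m/s, about 25 mm, out of the fingers) (contact force between the fingers and measure_red below 0.05 N and linear speed of measure_red above 0.7 m/s).
It fails at once if the blue measure is dropped (falls faster than 0.7 m/s, about 25 mm, out of the fingers) (contact force between the fingers and measure_blue below 0.05 N and linear speed of measure_blue above 0.7 m/s).
It also fails if it takes over 72 s, if anything falls off the work surface, if the arm or the gripper's body presses on something with over 40 N, if the wrist force passes 120 N, or if a joint passes its speed limit or range.

## Working session

There is one attempt and no reset: what is moved stays moved. The work goes in short steps, Python scripts to look and compute and a shell command to move; the robot and the scene stay as the last step left them, time stands still between calls to the robot, and variables do not carry over. Pictures are saved under pics/ and viewed, at most 10 in all, crops included, and the job is handed in when it is done.

```bash
ls; mkdir -p pics
cat > h.py <<'E'
import numpy as np, cv2
from rig import *
def K(p): return np.array([[p['fx'],0,p['cx']],[0,p['fy'],p['cy']],[0,0,1.]])
def ray(p,uv):
    E=np.array(p['extrinsics']);n=cv2.undistortPoints(np.array(uv,float).reshape(1,1,2),K(p),np.array(p['dist_coeffs'],float)).ravel()
    d=E[:3,:3].T@np.r_[n,1];return -E[:3,:3].T@E[:3,3],d/np.linalg.norm(d)
def atz(p,uv,z):
    o,d=ray(p,uv);return o+d*(z-o[2])/d[2]
def tri(obs):
    A=0;b=0
    for p,uv in obs:
        o,d=ray(p,uv);M=np.eye(3)-np.outer(d,d);A=A+M;b=b+M@o
    return np.linalg.solve(A,b)
def proj(p,X):
    E=np.array(p['extrinsics']);return cv2.projectPoints(np.array(X,float).reshape(-1,3),cv2.Rodrigues(E[:3,:3])[0],E[:3,3],K(p),np.array(p['dist_coeffs'],float))[0].reshape(-1,2)
def save(p,n): cv2.imwrite(f'pics/{n}.png',p['pixels'][:,:,::-1])
E
python3 - <<'E'
from h import *
np.set_printoptions(precision=3,suppress=True)
P={n:get_image(n) for n in('side','top')}
cv2.imwrite('pics/a.png',P['side']['pixels'][:,:,::-1]);cv2.imwrite('pics/b.png',P['top']['pixels'][:,:,::-1])
for n,p in P.items():
    print(n,ray(p,(280,210)))
    for t in('measure_red','measure_blue','tray_front','stand','peg_red_seat','peg_blue_seat','oil_bottle','spray_can','parts_jar','plug_box','screwdriver','wrench','bearing'):
        print(t,[(np.round(r['centre']),round(r['confidence'],2),atz(p,r['centre'],.024)[:2]) for r in tip_of(p,t)],[np.round(r['bbox']).tolist() for r in boxes_of(p,t)][:3])
o=get_obs();print(o['tcp_pos'],o['orientation'])
E
```

```text
pics
side (array([0.491, 1.068, 1.192]), array([ 0.028, -0.696, -0.717]))
measure_red [(array([316., 369.]), 0.89, array([0.428, 0.466])), (array([267., 314.]), 0.73, array([0.554, 0.314]))] [[292.0, 351.0, 344.0, 389.0], [246.0, 295.0, 293.0, 336.0]]
measure_blue [(array([334., 147.]), 0.69, array([ 0.361, -0.38 ])), (array([256., 194.]), 0.66, array([ 0.615, -0.132])), (array([303., 127.]), 0.62, array([ 0.47 , -0.489])), (array([301., 218.]), 0.5, array([ 0.47 , -0.035]))] []
tray_front [(array([301., 218.]), 0.6, array([ 0.47 , -0.037]))] [[256.0, 188.0, 305.0, 247.0]]
stand [(array([256., 220.]), 0.79, array([ 0.608, -0.021]))] [[230.0, 186.0, 306.0, 250.0]]
peg_red_seat [(array([252., 225.]), 0.64, array([0.617, 0.001]))] [[238.0, 206.0, 272.0, 238.0], [181.0, 261.0, 212.0, 328.0]]
peg_blue_seat [(array([254., 194.]), 0.83, array([ 0.622, -0.133]))] [[242.0, 175.0, 269.0, 208.0]]
oil_bottle [(array([204., 314.]), 0.81, array([0.719, 0.322]))] [[180.0, 260.0, 215.0, 326.0]]
spray_can [(array([223., 178.]), 0.84, array([ 0.729, -0.206]))] [[210.0, 127.0, 233.0, 179.0], [245.0, 29
[... 2138 characters left out ...]
]), 0.64, array([ 0.613, -0.473]))] [[439.0, 160.0, 478.0, 198.0]]
plug_box [(array([118., 191.]), 0.9, array([0.601, 0.469]))] [[96.0, 167.0, 131.0, 207.0]]
screwdriver [(array([214., 289.]), 0.81, array([0.327, 0.191]))] [[151.0, 278.0, 176.0, 300.0], [202.0, 259.0, 223.0, 317.0]]
wrench [(array([356., 287.]), 0.76, array([ 0.33 , -0.187])), (array([270., 188.]), 0.46, array([0.604, 0.038]))] [[346.0, 263.0, 372.0, 314.0]]
bearing [(array([164., 286.]), 0.76, array([0.336, 0.325])), (array([395., 208.]), 0.25, array([ 0.542, -0.308]))] [[153.0, 275.0, 180.0, 298.0], [148.0, 189.0, 186.0, 231.0]]
[ 0.195 -0.62   0.25 ] [[ 0.954  0.3   -0.   ]
 [ 0.3   -0.954 -0.   ]
 [-0.     0.    -1.   ]]
```

View pics/a.png

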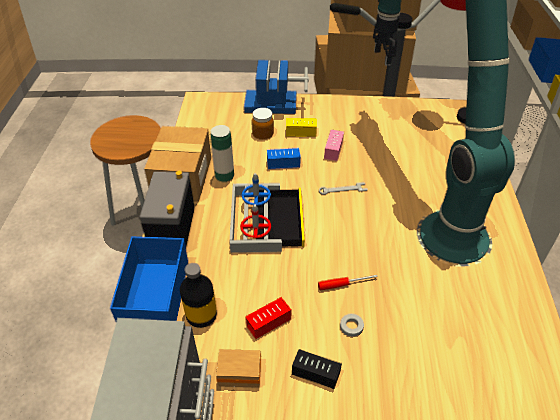

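View pics/b.png

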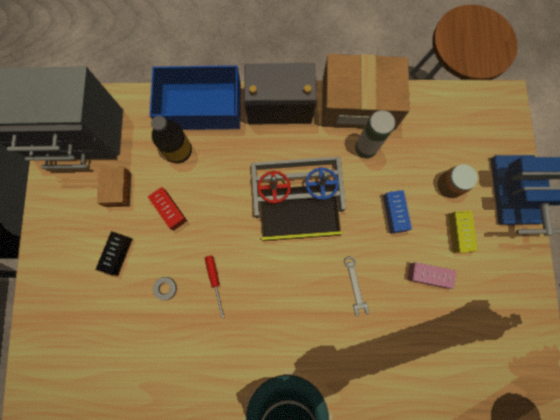

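Run:
```python
from h import *
a=cv2.imread('pics/a.png');b=cv2.imread('pics/b.png')
z=lambda i,x,y,w,h:cv2.resize(i[y:y+h,x:x+w],(400,300),interpolation=cv2.INTER_CUBIC)
r1=np.hstack([z(a,238,286,64,48),z(b,134,184,64,48)]);r2=np.hstack([z(a,252,134,64,48),z(b,366,188,64,48)])
cv2.imwrite('pics/c.png',np.vstack([r1,r2]))
cv2.imwrite('pics/d.png',np.hstack([z(a,222,170,112,84),z(b,244,152,112,84)]))
```

```text
(no output)
```

View pics/c.png

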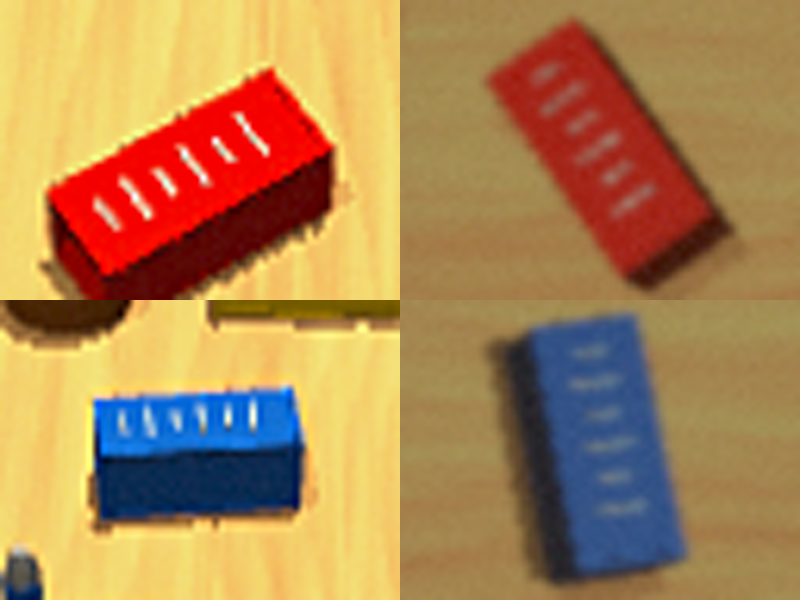

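View pics/d.png

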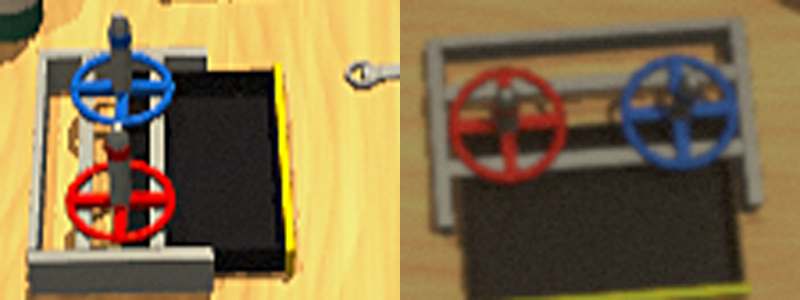

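Run:
```python
from h import *
a=cv2.imread('pics/a.png');b=cv2.imread('pics/b.png')
def z(i,x,y,w=32,h=24):
    c=cv2.resize(i[y:y+h,x:x+w],(266,200),interpolation=cv2.INTER_CUBIC).astype(float)/255
    return (255*np.clip(c,0,1)**.45).astype(np.uint8)
cv2.imwrite('pics/e.png',np.vstack([np.hstack([z(a,238,312),z(b,166,212),z(b,142,180)]),np.hstack([z(a,258,146),z(a,282,146),z(b,388,218)]),np.hstack([z(a,322,128,),z(b,404,258,32,24),z(b,452,236)])]))
```

```text
(no output)
```

View pics/e.png

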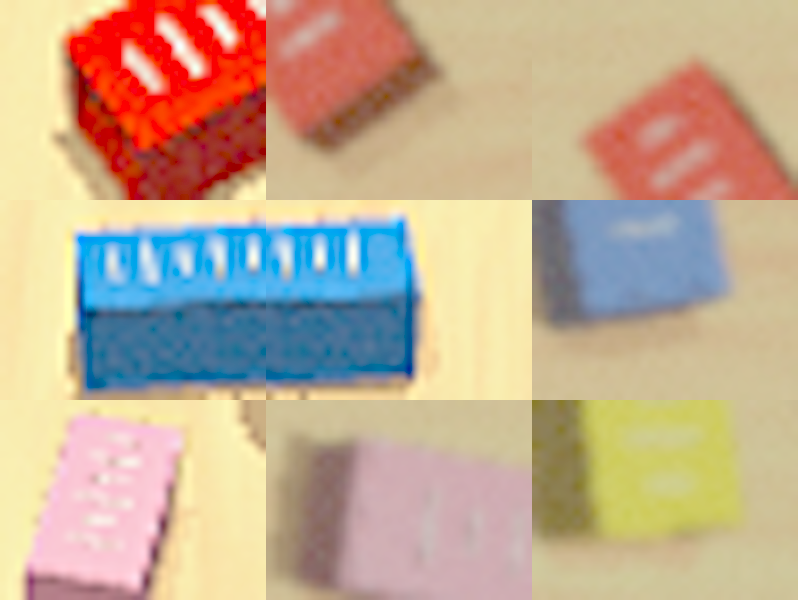

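```bash
cat > fit.py <<'E'
from h import *
from scipy.optimize import minimize
S=4
def cmask(p,col,c,w):
    im=p['pixels'].astype(int);r,g,b=im[...,0],im[...,1],im[...,2]
    m=((r>1.9*g)&(r>1.9*b)&(r>40)) if col=='red' else ((b>1.35*r)&(b>1.1*g)&(b>35))
    k=np.zeros_like(m);x,y=map(int,c);k[max(0,y-w):y+w,max(0,x-w):x+w]=1
    m=cv2.resize((m&k).astype(np.uint8)*255,None,fx=S,fy=S,interpolation=cv2.INTER_LINEAR)>127
    n,l,st,_=cv2.connectedComponentsWithStats(m.astype(np.uint8))
    return hullmask(np.argwhere(l==1+st[1:,4].argmax())[:,::-1])
def hullmask(pts):
    h=cv2.convexHull(np.round(pts).astype(np.int32));o=np.zeros((420*S,560*S),np.uint8);cv2.fillConvexPoly(o,h,1);return o
def sil(p,X): return hullmask((proj(p,X)+.5)*S-.5)
B=np.array([[x,y,z] for x in(-.055,.055) for y in(-.024,.024) for z in(-.024,.024)])
def box(q): c,s=np.cos(q[2]),np.sin(q[2]);return B@np.array([[c,-s,0],[s,c,0],[0,0,1]]).T+[q[0],q[1],q[3]]
t=np.linspace(0,2*np.pi,48)
def ring(q): return np.vstack([np.c_[q[0]+.042*np.cos(t),q[1]+.042*np.sin(t),0*t+q[2]-d] for d in(0,.01)])
def fit(model,q0,obs,step):
    f=lambda q:sum((sil(p,model(q))!=m).sum()/m.sum() for p,m in obs)
    sx=np.vstack([q0]+[np.array(q0)+np.eye(len(q0))[i]*step[i] for i in range(len(q0))])
    r=minimize(f,q0,method='Nelder-Mead',options=dict(initial_simplex=sx,xatol=2e-4,fatol=1e-4));return r.x,r.fun
E
python3 - <<'E'
from fit import *
np.set_printoptions(precision=4,suppress=True)
s,t=get_image('side'),get_image('top')
def o(col,a,b,w): return [(s,cmask(s,col,a,w)),(t,cmask(t,col,b,w))]
print('red',fit(box,[.55,.32,.6,.024],o('red',(268,316),(167,208),32),[.02,.02,.2,.01]))
print('blue',fit(box,[.545,-.31,.1,.024],o('blue',(284,158),(398,211),30),[.02,.02,.2,.01]))
print('pr',fit(ring,[.61,.0,.055],o('red',(255,226),(274,187),26),[.02,.02,.01]))
print('pb',fit(ring,[.61,-.13,.055],o('blue',(256,195),(321,184),26),[.02,.02,.01]))
for z in(.0365,): # panel top edge ends
  im=t['pixels'].astype(int);m=(im[...,0]>1.6*im[...,2])&(im[...,0]>110)&(im[...,1]>100);m[:225]=0;m[250:]=0;m[:,:255]=0;m[:,350:]=0
  print([atz(t,u,z) for u in((262,240),(340,234))])
f=tri([(s,(301,218)),(t,(304,237))]);print('front',f)
print(tip_of(s,'tray_front'),tip_of(t,'tray_front'))
E
```

```text
red (array([0.5486, 0.3253, 0.6297, 0.0274]), np.float64(0.10143407892551898))
blue (array([ 0.5352, -0.3135,  0.1623,  0.0236]), np.float64(0.26869982604133547))
pr (array([0.6014, 0.0299, 0.0598]), np.float64(0.2945093268190071))
pb (array([ 0.6104, -0.1044,  0.0547]), np.float64(0.20670256411358523))
[array([0.4559, 0.0619, 0.0365]), array([ 0.4701, -0.1491,  0.0365])]
front [ 0.4688 -0.0542  0.0028]
[{'centre': [301.1, 217.4], 'confidence': 0.56}] [{'centre': [303.2, 237.7], 'confidence': 0.83}]
```

Run:
```python
from fit import *
s,t=get_image('side'),get_image('top')
out=[]
for p,cs in((s,[(268,316),(284,158),(256,212)]),(t,[(167,208),(398,211),(298,187)])):
    im=cv2.resize(p['pixels'][:,:,::-1],None,fx=S,fy=S,interpolation=cv2.INTER_CUBIC)
    for X in(box([.5486,.3253,.6297,.024]),box([.5352,-.3135,.1623,.024]),ring([.6014,.0299,.057]),ring([.6104,-.1044,.056])):
        c,_=cv2.findContours(sil(p,X),0,2);cv2.drawContours(im,c,-1,(0,255,0),1)
    for X in ([.6014,.0299],[.6104,-.1044]):
        a=(proj(p,[X+[.055],X+[.137]])+.5)*S;cv2.line(im,*[tuple(int(v) for v in q) for q in a],(255,0,255),1)
    out.append(np.hstack([im[y*S-132:y*S+132,x*S-132:x*S+132] for x,y in cs]))
cv2.imwrite('pics/f.png',np.vstack(out))
```

```text
(no output)
```

View pics/f.png

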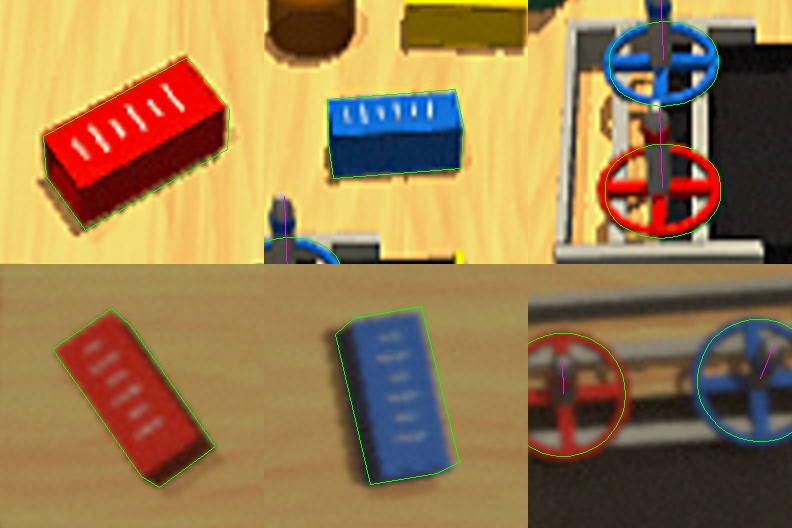

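Run:
```python
from fit import *
np.set_printoptions(precision=4,suppress=True)
s,t=get_image('side'),get_image('top')
def lit(p,c,w,th):
    im=p['pixels'].astype(int);m=(im[...,2]>th)&(im[...,2]>1.2*im[...,0]);x,y=c;k=np.zeros_like(m);k[y-w:y+w,x-w:x+w]=1
    m=cv2.resize((m&k).astype(np.uint8)*255,None,fx=S,fy=S)>127;return hullmask(np.argwhere(m)[:,::-1])
print(t['pixels'][211,390:410:3],s['pixels'][150:164:2,290])
top=lambda q:box([*q[:3],.024])[1::2]
obs=[(s,lit(s,(284,157),22,150)),(t,lit(t,(398,211),30,85))]
print(fit(top,[.535,-.313,.12],obs,[.01,.01,.1]))
print(fit(top,[.535,-.313,.12],obs[1:],[.01,.01,.1]))
print(fit(top,[.535,-.313,.12],obs[:1],[.01,.01,.1]))
o=get_obs();print(o['width'],o['ft_force'])
```

```text
[[ 45  62  98]
 [ 51  84 135]
 [ 91 107 130]
 [ 90 112 135]
 [ 72  99 136]
 [ 51  84 136]
 [127 117 107]] [[  9 109 216]
 [ 10 109 215]
 [ 16 112 216]
 [ 27 129 235]
 [ 10  33  61]
 [ 13  42  80]
 [ 18  45  83]]
(array([ 0.5321, -0.31  ,  0.1407]), np.float64(0.1657066866427265))
(array([ 0.5313, -0.3094,  0.1253]), np.float64(0.03165751544269046))
(array([ 0.5352, -0.312 ,  0.1256]), np.float64(0.06428292301680344))
0.9979850418109232 [0.0413 0.3192 0.3503]
```

```bash
python3 -m handwheel '0 0 0 0 0 0 0;0 0 0 0 0 0 0'
```

```text
time_s: 3.3
tcp_pos: [0.195, -0.6201, 0.2503]
orientation: [[0.954, 0.3, -0.0], [0.3, -0.954, -0.0], [-0.0, 0.0, -1.0]]
ft_force: [-0.4, -0.2, 0.4]
width: 0.693
finger_force: 0.0
```

```bash
cat > plan.py <<'E'
import sys
from h import *
from scipy.spatial.transform import Rotation as Rn
def down(yaw): # tool x at world yaw deg, tool z down
    c,s=np.cos(np.radians(yaw)),np.sin(np.radians(yaw));return np.array([[c,s,0],[s,-c,0],[0,0,-1]])
def rows(*T):
    o=get_obs();p,R=np.array(o['tcp_pos']),np.array(o['orientation'])
    for q,G in T:
        G=R if G is None else G
        print(np.round(R.T@(np.array(q)-p)*100,1),np.round(Rn.from_matrix(R.T@G).as_rotvec(degrees=True),1))
    print('joints',np.round(o['joint_positions'],2),'p',np.round(p,4),'F',np.round(o['ft_force'],1),'w',round(o['width'],2))
E
python3 -c "
from plan import *
rows(([.42,-.05,.25],down(3.85)),([.42,-.05,.035],down(3.85)))"
```

```text
[ 38.6 -47.6   0. ] [ 0.   0.  13.6]
[ 38.6 -47.6  21.5] [ 0.   0.  13.6]
joints [ 1.22  0.47 -0.01  1.6   0.01  1.07 -0.06] p [ 0.195  -0.6201  0.2503] F [-0.4 -0.2  0.4] w 0.69
```

```bash
python3 -m handwheel '38.6 -47.6 0 0 0 13.6 0;38.6 -47.6 0 0 0 13.6 0;38.6 -47.6 0 0 0 13.6 0;38.6 -47.6 0 0 0 13.6 0;38.6 -47.6 0 0 0 13.6 0;38.6 -47.6 0 0 0 13.6 0;38.6 -47.6 0 0 0 13.6 0;38.6 -47.6 0 0 0 13.6 0;38.6 -47.6 0 0 0 13.6 0;38.6 -47.6 0 0 0 13.6 0;38.6 -47.6 0 0 0 13.6 0;38.6 -47.6 0 0 0 13.6 0;38.6 -47.6 0 0 0 13.6 0;38.6 -47.6 0 0 0 13.6 0;38.6 -47.6 0 0 0 13.6 0;38.6 -47.6 0 0 0 13.6 0'; python3 -c "
from plan import *
rows(([.42,-.05,.25],down(3.85)),([.42,-.05,.035],down(3.85)))"
```

```text
time_s: 4.9
tcp_pos: [0.42, -0.0517, 0.2502]
orientation: [[0.998, 0.065, -0.0], [0.065, -0.998, -0.001], [-0.0, 0.001, -1.0]]
ft_force: [-0.4, -0.0, 0.1]
width: -0.002
finger_force: 0.0
[ 0.  -0.2  0. ] [ 0.   0.  -0.1]
[ 0.  -0.2 21.5] [ 0.   0.  -0.1]
joints [ 0.44  0.11 -0.41  2.1   0.05  0.94 -1.51] p [ 0.42   -0.0517  0.2502] F [-0.4 -0.   0.1] w -0.0
```

```bash
python3 -m handwheel '0 0 5 0 0 0 0;0 0 10 0 0 0 0;0 0 15 0 0 0 0;0 0 19 0 0 0 0;0 0 21.5 0 0 0 0;0 0 21.5 0 0 0 0;1.5 0 21.5 0 0 0 0;3 0 21.5 0 0 0 0;4 0 21.5 0 0 0 0;5 0 21.5 0 0 0 0;6 0 21.5 0 0 0 0;7 0 21.5 0 0 0 0;8 0 21.5 0 0 0 0;8.5 0 21.5 0 0 0 0;9 0 21.5 0 0 0 0;9 0 21.5 0 0 0 0'; python3 -m handwheel '0.4 0 0 0 0 0 0;0.8 0 0 0 0 0 0;0.8 0 0 0 0 0 0'
```

```text
time_s: 6.5
tcp_pos: [0.5113, -0.0437, 0.0352]
orientation: [[0.998, 0.068, 0.002], [0.068, -0.998, 0.001], [0.002, -0.0, -1.0]]
ft_force: [0.3, 0.4, 0.5]
width: 0.0
finger_force: 0.0
time_s: 6.8
tcp_pos: [0.5188, -0.0432, 0.0352]
orientation: [[0.998, 0.068, 0.001], [0.068, -0.998, 0.0], [0.001, -0.0, -1.0]]
ft_force: [-0.6, 0.1, -0.2]
width: -0.001
finger_force: 0.2
```

```bash
python3 -m handwheel '0.3 0 0 0 0 0 0;0.6 0 0 0 0 0 0'; python3 -m handwheel '0.3 0 0 0 0 0 0;0.6 0 0 0 0 0 0';python3 - <<'E'
from h import *
s,t=get_image('side'),get_image('top')
for p in(s,t): print([(r['centre'],r['confidence'],atz(p,r['centre'],.0195)) for r in tip_of(p,'tray_front')])
z=lambda i,x,y:cv2.resize(i['pixels'][y:y+84,x:x+112,::-1],(400,300),interpolation=cv2.INTER_CUBIC)
cv2.imwrite('pics/g.png',np.hstack([z(s,222,176),z(t,244,162)]))
E
```

```text
time_s: 7.0
tcp_pos: [0.5214, -0.0432, 0.0349]
orientation: [[0.998, 0.067, -0.007], [0.067, -0.998, -0.001], [-0.007, 0.0, -1.0]]
ft_force: [-13.2, -0.2, 9.9]
width: 0.002
finger_force: 6.7
time_s: 7.2
tcp_pos: [0.5216, -0.0434, 0.034]
orientation: [[0.998, 0.067, -0.019], [0.067, -0.998, -0.003], [-0.019, 0.001, -1.0]]
ft_force: [-26.5, -0.7, 19.8]
width: -0.003
finger_force: 13.3
[([280.7, 213.9], 0.72, array([ 0.53314324, -0.05357987,  0.0195    ]))]
[]
```

View pics/g.png

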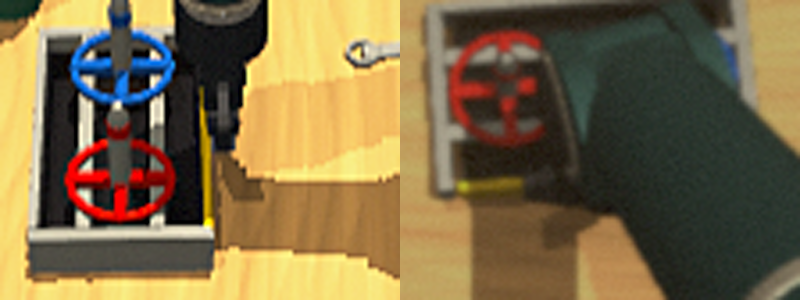

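```bash
python3 -m handwheel '-3 0 0 0 0 0 0;-3 0 -5 0 0 0 0;-3 0 -10 0 0 0 0;-3 0 -15 0 0 0 0.5;-3 0 -20 0 0 0 1;-3 0 -20 0 0 0 1'; python3 -c "
from plan import *
rows(([.5284,.3106,.2],down(36.1)),([.5284,.3106,.028],down(36.1)))"
```

```text
time_s: 8.0
tcp_pos: [0.505, -0.0447, 0.2427]
orientation: [[0.998, 0.067, 0.015], [0.067, -0.998, -0.002], [0.015, 0.003, -1.0]]
ft_force: [0.4, 0.4, 0.6]
width: 0.503
finger_force: 0.0
[  4.7 -35.3   4.2] [  0.4  -0.8 -32.2]
[  4.4 -35.4  21.4] [  0.4  -0.8 -32.2]
joints [ 0.39  0.27 -0.42  1.94  0.14  0.94 -1.61] p [ 0.505  -0.0447  0.2427] F [0.4 0.4 0.6] w 0.5
```

```bash
python3 -m handwheel '4.7 -35.3 4.2 0 0 -32 1;4.7 -35.3 4.2 0 0 -32 1;4.7 -35.3 4.2 0 0 -32 1;4.7 -35.3 4.2 0 0 -32 1;4.7 -35.3 4.2 0 0 -32 1;4.7 -35.3 4.2 0 0 -32 1;4.7 -35.3 4.2 0 0 -32 1;4.7 -35.3 4.2 0 0 -32 1;4.7 -35.3 4.2 0 0 -32 1;4.7 -35.3 4.2 0 0 -32 1;4.7 -35.3 4.2 0 0 -32 1'; python3 -c "
from plan import *
rows(([.5284,.3106,.1],down(36.1)),([.5284,.3106,.027],down(36.1)))"
```

```text
time_s: 9.1
tcp_pos: [0.5243, 0.3083, 0.1933]
orientation: [[0.812, 0.583, 0.001], [0.583, -0.812, -0.001], [-0.0, 0.001, -1.0]]
ft_force: [0.3, -0.6, -0.2]
width: 1.001
finger_force: 0.0
[0.5 0.  9.3] [ 0.1  0.  -0.4]
[ 0.5  0.  16.6] [ 0.1  0.  -0.4]
joints [-0.16  0.54 -0.57  1.73  0.34  0.98 -1.81] p [0.5243 0.3083 0.1933] F [ 0.3 -0.6 -0.2] w 1.0
```

```bash
python3 -m handwheel '0.5 0 5 0 0 0 1;0.5 0 9.3 0 0 0 1;0.5 0 13 0 0 0 1;0.5 0 15.5 0 0 0 1;0.5 0 16.6 0 0 0 1;0.5 0 16.6 0 0 0 0;0.5 0 16.6 0 0 0 0;0.5 0 16.6 0 0 0 0;0.5 0 16.6 0 0 0 0;0.5 0 16.6 0 0 0 0'; python3 -c "
from plan import *
rows(([.5284,.3106,.23],None))"
```

```text
time_s: 10.1
tcp_pos: [0.5289, 0.3141, 0.0294]
orientation: [[0.811, 0.585, 0.003], [0.585, -0.811, 0.001], [0.004, 0.001, -1.0]]
ft_force: [-0.3, -0.6, 7.8]
width: 0.557
finger_force: 62.8
[ -0.2   0.3 -20.1] [0. 0. 0.]
joints [-0.25  0.76 -0.46  1.79  0.49  0.7  -1.93] p [0.5289 0.3141 0.0294] F [-0.3 -0.6  7.8] w 0.56
```

```bash
python3 -m handwheel '0 0 -3 0 0 0 0;0 0 -6 0 0 0 0;0 0 -10 0 0 0 0;0 0 -14 0 0 0 0;0 0 -18 0 0 0 0;0 0 -22 0 0 -8 0;0 0 -24 0 0 -16 0;0 0 -25 0 0 -24 0;0 0 -25 0 0 -32 0;0 0 -25 0 0 -40 0;0 0 -25 0 0 -48 0;0 0 -25 0 0 -56 0;0 0 -25 0 0 -64 0;0 0 -25 0 0 -72 0;0 0 -25 0 0 -80 0;0 0 -25 0 0 -84 0;0 0 -25 0 0 -84 0'
python3 - <<'E'
from plan import *
a=np.radians(-60);z=np.array([np.cos(a),np.sin(a),0]);x=np.array([0,0,-1.]);G=np.c_[x,np.cross(z,x),z]
rows(([.53,.25,.28],G))
s,t=get_image('side'),get_image('top')
p=get_obs()['tcp_pos'];out=[]
for q in(s,t):
    u,v=proj(q,p)[0].astype(int);u=max(u,40);v=max(v,40);out.append(cv2.resize(q['pixels'][v-40:v+40,u-40:u+40,::-1],(400,400),interpolation=cv2.INTER_CUBIC))
cv2.imwrite('pics/i.png',np.hstack(out))
E
```

```text
time_s: 11.8
tcp_pos: [0.5273, 0.3133, 0.2774]
orientation: [[-0.498, 0.867, -0.0], [0.867, 0.498, -0.0], [-0.0, -0.0, -1.0]]
ft_force: [-0.5, -0.0, -0.3]
width: 0.555
finger_force: 62.1
[-5.6 -2.9 -0.3] [ -0.1 -90.   -0.1]
joints [ 0.07  0.57 -0.93  1.63  0.48  1.2  -0.45] p [0.5273 0.3133 0.2774] F [-0.5 -0.  -0.3] w 0.55
```

View pics/i.png

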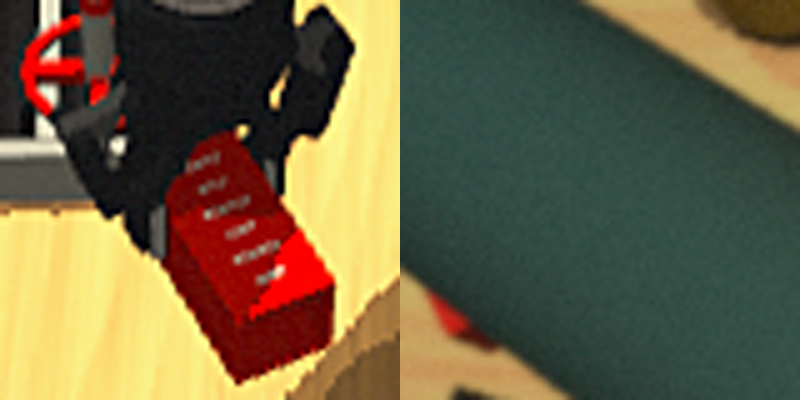

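Run:
```python
from plan import *
s=get_image('side');o=get_obs();p=np.array(o['tcp_pos']);R=np.array(o['orientation'])
c=p+R@[.080,0,.0054]
q=proj(s,c)[0];u,v=q.round().astype(int);print(q)
print(s['pixels'][v-11:v+12,u-14:u+15,0])
```

```text
[293.87919577 279.62262328]
[[153 149 151 152 152 151 154 146 146 134 255 255 252 252 253 254 255 255
  255 231 222 165  89 255 255 252 251 252 251]
 [156 153 152 151 150 150 150 147 136 126 255 255 254 255 255 255 255 215
  221  92  84  88  99 255 255 252 252 252 252]
 [142 153 154 152 154 150 146 138 255 249 255 255 255 255 231 216 169  73
   78  74  87  88 100 255 255 252 252 252 255]
 [106 172 151 150 150 146 140 128 255 255 255 255 212 220 108  82  80  85
   94  90  92  97 138 255 255 252 252 253 255]
 [ 92 136 157 154 151 142 255 255 255 233 212 185  81  87  95  99  93  92
   92  92  89 101 157 255 255 252 252 255 255]
 [102  99 143 157 153 144 255 222 215 112  84  92  98 104 105 106 106  90
   93  92  89 103 153 255 255 252 255 255 225]
 [105 104 128 172 137 109 217  95  90  94  99 100 104 106 106 103 107  95
   92  95  89 106 154 255 255 254 255 215 162]
 [105 106  96 141 116  96  93  98 103 103 103 107 105 104 106 108 109 102
   96  91  90 103 152 255 255 255 255 142 170]
 [105 106  96 110 102 102 106 102 106 106 106 106 105 106 106 104 107 103
  107  91  90 102 196 255 255 
[... 1011 characters left out ...]
 97 108 112 189 255 255 255 255 255 255 255 204
  211 148 162 167 165 171 124 133 103 113 122]
 [255 255 203 106 109  90 185 180 255 255 255 255 254 253 253 255 255 144
  154 154 162 169 167 169 109 118 110 116 124]
 [254 255 240  83 181 255 255 255 255 255 253 252 252 254 255 255 205 154
  164 155 163 170 169 123 115 119 115 115 123]
 [252 254 255 255 255 255 255 254 253 252 252 252 255 255 255 203 154 163
  169 157 166 169 119 110 119 121 115 113 124]
 [252 252 253 255 254 253 252 252 251 252 252 254 255 192 205 156 162 165
  168 156 163 120 109 115 116 122 113 114 124]
 [252 251 252 251 252 252 252 251 252 252 253 255 255 139 155 162 167 167
  171 155 169 107 112 116 121 119 115 117 121]]
```

```bash
python3 -m handwheel '-0.5 -0.3 0 0 -8 0 0;-1 -0.6 0 0 -16 0 0;-1.5 -0.9 0 0 -24 0 0;-2 -1.2 0 0 -32 0 0;-2.5 -1.4 0 0 -40 0 0;-3 -1.6 0 0 -48 0 0;-3.5 -1.8 0 0 -56 0 0;-4 -2.1 0 0 -64 0 0;-4.5 -2.4 0 0 -72 0 0;-5 -2.7 0 0 -80 0 0;-5.6 -2.9 0 0 -88 0 0;-5.6 -2.9 0 0 -90 0 0;-5.6 -2.9 0 0 -90 0 0;-5.6 -2.9 0 0 -90 0 0'
cat > side.py <<'E'
from plan import *
def side(yaw,up=-1):
    a=np.radians(yaw);z=np.array([np.cos(a),np.sin(a),0]);x=np.array([0,0,float(up)]);return np.c_[x,np.cross(z,x),z]
E
python3 - <<'E'
from side import *
G=side(-60);z=G[:,2];P=np.array([.6016,.0286,0])-.0054*z
rows((P+[0,0,.26],G),(P+[0,0,.137],G))
E
```

```text
time_s: 13.35
tcp_pos: [0.53, 0.2514, 0.2772]
orientation: [[-0.0, 0.867, 0.499], [0.002, 0.499, -0.867], [-1.0, 0.001, -0.002]]
ft_force: [0.9, -0.4, -0.3]
width: 0.558
finger_force: 62.0
[ 1.7 -4.9 22.3] [-0.1 -0.1 -0.1]
[14.  -4.9 22.4] [-0.1 -0.1 -0.1]
joints [-0.95  0.8  -0.03  1.76  1.2   1.83 -1.04] p [0.53   0.2514 0.2772] F [ 0.9 -0.4 -0.3] w 0.56
```

```bash
python3 -m handwheel '0.5 -1 4 0 0 0 0;0.8 -2 8 0 0 0 0;1 -3 12 0 0 0 0;1.3 -4 16 0 0 0 0;1.5 -4.5 19 0 0 0 0;1.7 -4.9 21 0 0 0 0;1.7 -4.9 22.3 0 0 0 0;1.7 -4.9 22.3 0 0 0 0;1.7 -4.9 22.3 0 0 0 0'
python3 - <<'E'
from side import *
from fit import fit,hullmask,S,cmask,sil
np.set_printoptions(precision=4,suppress=True)
G=side(-60);z=G[:,2];P=np.array([.6016,.0286,0])-.0054*z
rows((P+[0,0,.26],G),(P+[0,0,.137],G))
o=get_obs();print(o['orientation'])
p=np.array(o['tcp_pos']);R=np.array(o['orientation'])
s,t=get_image('side'),get_image('top')
B=np.array([[x,y,zz] for x in(-.055,.055) for y in(-.024,.024) for zz in(-.024,.024)])
for im in (s,):
    q=proj(im,p+R@[.025,0,.0054])[0];m=cmask(im,'red',q,30)
    print(q,m.sum(),fit(lambda w:(B+[w[0],0,w[1]])@R.T+p,[.025,.0054],[(im,m)],[.01,.01]))
cv2.imwrite('pics/j.png',np.hstack([cv2.resize(i['pixels'][y:y+110,x:x+110,::-1],(400,400)) for i,x,y in((s,210,140),(t,230,120))]))
E
```

```text
time_s: 14.25
tcp_pos: [0.5989, 0.0341, 0.2602]
orientation: [[0.0, 0.867, 0.499], [0.002, 0.499, -0.867], [-1.0, 0.001, -0.001]]
ft_force: [-0.8, -0.2, -0.2]
width: 0.556
finger_force: 62.0
[ 0.  -0.   0.1] [-0.1 -0.1 -0.1]
[12.3 -0.1  0.1] [-0.1 -0.1 -0.1]
joints [-0.71  0.73  0.09  2.01  1.44  1.56 -1.16] p [0.5989 0.0341 0.2602] F [-0.8 -0.2 -0.2] w 0.56
[[ 0.0003  0.8665  0.4991]
 [ 0.0017  0.4991 -0.8665]
 [-1.      0.0012 -0.0013]]
[254.0408 179.7519] 8144 (array([0.0189, 0.0067]), np.float64(0.8675098231827112))
```

View pics/j.png

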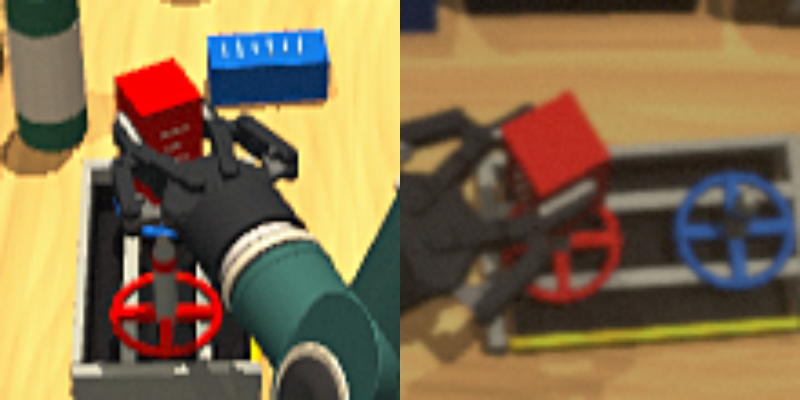

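Run:
```python
from side import *
s,t=get_image('side'),get_image('top')
def face(p,c,th):
    im=p['pixels'].astype(int);m=((im[...,0]>th)&(im[...,0]>2.2*im[...,1])).astype(np.uint8)
    n,l,st,ce=cv2.connectedComponentsWithStats(m,connectivity=4);k=l[int(c[1]),int(c[0])];print(k,st[k],ce[k]);return ce[k]
a=face(s,(253,163),190);b=face(t,(273,159),95)
print(t['pixels'][159,258:290,0])
o=get_obs();p=np.array(o['tcp_pos']);R=np.array(o['orientation'])
for ob in([(s,a),(t,b)],[(s,(253.2,163.1)),(t,(272.9,159.3))]):
    X=tri(ob);print(X,R.T@(X-p))
print(atz(s,a,.290),atz(t,b,.290))
```

```text
4 [242 156  24  16 219] [253.02739726 163.57534247]
1 [258 146  30  28 507] [271.90532544 159.37475345]
[ 70 109 158 183 189 187 188 189 187 186 186 186 187 190 189 188 186 188
 187 188 187 189 187 189 187 187 185 187 188 186 181 184]
[0.60025527 0.03076805 0.29230304] [-0.0323045  -0.00048667  0.00389914]
[0.6001834  0.02867787 0.2922412 ] [-0.03224437 -0.00159393  0.00567345]
[0.60264759 0.02697406 0.29      ] [0.59877549 0.03114529 0.29      ]
```

```bash
python3 -m handwheel '2 0 0 0 0 0 0;4 0 0 0 0 0 0;6 0 0 0 0 0 0;8 0 0 0 0 0 0;9.5 0 0 0 0 0 0;10.7 0 0 0 0 0 0;11.5 0 0 0 0 0 0;11.9 0 0 0 0 0 0;11.9 0 0 0 0 0 0'; python3 -m handwheel '0.2 0 0 0 0 0 0;0.4 0 0 0 0 0 0;0.4 0 0 0 0 0 0'; python3 -m handwheel '0.2 0 0 0 0 0 0;0.3 0 0 0 0 0 0;0.3 0 0 0 0 0 0'
```

```text
time_s: 15.35
tcp_pos: [0.5987, 0.0329, 0.1411]
orientation: [[-0.0, 0.867, 0.498], [-0.0, 0.498, -0.867], [-1.0, -0.0, 0.0]]
ft_force: [0.1, -0.2, -1.1]
width: 0.554
finger_force: 62.0
time_s: 15.65
tcp_pos: [0.5987, 0.0327, 0.1374]
orientation: [[0.0, 0.867, 0.498], [0.0, 0.498, -0.867], [-1.0, 0.0, -0.0]]
ft_force: [-0.0, -0.7, -1.3]
width: 0.554
finger_force: 62.0
time_s: 15.95
tcp_pos: [0.5987, 0.0327, 0.1341]
orientation: [[-0.0, 0.867, 0.498], [-0.0, 0.498, -0.867], [-1.0, -0.0, -0.0]]
ft_force: [-0.2, -0.1, -0.9]
width: 0.554
finger_force: 62.0
```

```bash
python3 -m handwheel '0.2 0 0 0 0 0 0;0.3 0 0 0 0 0 0;0.3 0 0 0 0 0 0'; python3 -m handwheel '0.1 0 0 0 0 0 0;0.2 0 0 0 0 0 0'
```

```text
time_s: 16.25
tcp_pos: [0.5987, 0.0328, 0.1334]
orientation: [[0.003, 0.868, 0.497], [-0.004, 0.497, -0.868], [-1.0, 0.001, 0.005]]
ft_force: [-2.8, 1.6, 7.7]
width: 0.554
finger_force: 62.4
time_s: 16.45
tcp_pos: [0.5989, 0.0326, 0.1333]
orientation: [[0.006, 0.868, 0.497], [-0.007, 0.497, -0.868], [-1.0, 0.002, 0.01]]
ft_force: [-5.2, 4.3, 17.2]
width: 0.559
finger_force: 62.3
```

```bash
python3 -m handwheel '-0.4 0 0 0 0 0 0;-0.4 0 0 0 0 0 0.7;-0.4 0 0 0 0 0 1;-0.4 0 0 0 0 0 1;-0.4 0 0 0 0 0 1;-0.4 0 0 0 0 0 1;-0.4 0 -2 0 0 0 1;-0.4 0 -4 0 0 0 1;-0.4 0 -7 0 0 0 1;-0.4 0 -11 0 0 0 1;-4 0 -14 0 0 0 1;-8 0 -16 0 0 0 1;-12 0 -18 0 0 0 1;-12 0 -18 0 0 0 1'
python3 - <<'E'
from side import *
s,t=get_image('side'),get_image('top')
def face(p,X,th):
    c=proj(p,X)[0];im=p['pixels'].astype(int);m=((im[...,0]>th)&(im[...,0]>2.2*im[...,1])).astype(np.uint8)
    n,l,st,ce=cv2.connectedComponentsWithStats(m,connectivity=4);k=l[int(c[1]),int(c[0])];print(k,st[k],ce[k]);return ce[k]
X=[.6016,.0286,.166];print(tri([(s,face(s,X,190)),(t,face(t,X,95))]))
rows(([.45,.1,.28],down(100)),([.45,-.2,.28],down(100)))
E
```

```text
time_s: 17.85
tcp_pos: [0.5078, 0.1945, 0.2529]
orientation: [[0.004, 0.864, 0.504], [0.008, 0.504, -0.864], [-1.0, 0.008, -0.005]]
ft_force: [0.7, -0.3, -0.0]
width: 1.0
finger_force: 0.0
4 [244 190  22  17 218] [254.14678899 197.92201835]
1 [258 163  33  40 577] [273.94974003 180.52512998]
[0.5960829  0.02640833 0.16043185]
[-3.1 -9.6  4.9] [15.8 88.9 15.7]
[ -3.1 -24.6  30.9] [15.8 88.9 15.7]
joints [-0.92  0.78 -0.04  1.91  1.2   1.77 -1.17] p [0.5082 0.1908 0.2496] F [-0.6  0.4 -0.8] w 1.0
```

```bash
python3 -m handwheel '-1 0 0 0 8 0 1;-2 0 0 0 16 0 1;-3 0 0 0 24 0 1;-3 0 0 0 32 0 1;-3 0 0 0 40 0 1;-3 0 0 0 48 0 1;-3 0 0 0 56 0 1;-3 0 0 0 64 0 1;-3 0 0 0 72 0 1;-3 0 0 0 80 0 1;-3 0 0 0 88 0 1;-3 0 0 0 90 0 1'
python3 - <<'E'
from side import *
rows(([.47,-.1,.28],down(65)),([.5082,-.3141,.22],down(7.2)))
E
```

```text
time_s: 19.15
tcp_pos: [0.5103, 0.1853, 0.278]
orientation: [[-0.491, 0.871, -0.004], [0.871, 0.492, 0.002], [0.004, -0.002, -1.0]]
ft_force: [0.2, -0.5, -0.9]
width: 1.003
finger_force: 0.0
[-22.9 -17.5  -0.2] [-0.2 -0.1 54.4]
[-43.4 -24.7   5.7] [ -0.3  -0.  112.2]
joints [-0.16  0.28 -0.3   1.82  0.09  1.06  0.02] p [0.5103 0.1853 0.278 ] F [ 0.2 -0.5 -0.9] w 1.0
```

```bash
python3 -m handwheel '-3 -2 0 0 0 8 1;-6 -4 0 0 0 16 1;-9 -6 0 0 0 24 1;-12 -8 0 0 0 32 1;-15 -10 0 0 0 40 1;-18 -12 0 0 0 48 1;-21 -14 0 0 0 56 1;-24 -16 0 0 0 64 1;-28 -18 0 0 0 72 1;-32 -20 0 0 0 80 1;-36 -22 0 0 0 88 1;-39 -23 0 0 0 96 1;-42 -24 2 0 0 104 1;-43.4 -24.7 5 0 0 112.2 1;-43.4 -24.7 5.7 0 0 112.2 1;-43.4 -24.7 5.7 0 0 112.2 1;-43.4 -24.7 5.7 0 0 112.2 1'
python3 - <<'E'
from side import *
rows(([.5082,-.3141,.1],down(7.2)),([.5082,-.3141,.028],down(7.2)))
E
```

```text
time_s: 20.85
tcp_pos: [0.5114, -0.3093, 0.2223]
orientation: [[0.991, 0.136, -0.0], [0.136, -0.991, 0.001], [-0.0, -0.001, -1.0]]
ft_force: [0.6, 1.1, -0.4]
width: 1.002
finger_force: 0.0
[-0.4  0.4 12.2] [-0.1  0.   0.6]
[-0.4  0.5 19.4] [-0.1  0.   0.6]
joints [ 0.3   0.41  0.25  1.78 -0.12  0.97 -0.84] p [ 0.5114 -0.3093  0.2223] F [ 0.6  1.1 -0.4] w 1.0
```

```bash
python3 -m handwheel '-0.4 0.5 5 0 0 0 1;-0.4 0.5 10 0 0 0 1;-0.4 0.5 14 0 0 0 1;-0.4 0.5 17.5 0 0 0 1;-0.4 0.5 19 0 0 0 1;-0.4 0.5 19.4 0 0 0 1;-0.4 0.5 19.4 0 0 0 0;-0.4 0.5 19.4 0 0 0 0;-0.4 0.5 19.4 0 0 0 0;-0.4 0.5 19.4 0 0 0 0;-0.4 0.5 19.4 0 0 0 0'
python3 - <<'E'
from side import *
rows(([.52,-.2,.28],down(65)),([.53,.03,.30],down(120)))
E
```

```text
time_s: 21.95
tcp_pos: [0.5092, -0.3168, 0.0306]
orientation: [[0.991, 0.133, 0.004], [0.134, -0.991, -0.002], [0.003, 0.002, -1.0]]
ft_force: [-0.1, 0.4, 7.2]
width: 0.554
finger_force: 62.8
[  2.7 -11.4 -25. ] [  0.2  -0.1 -57.3]
[  6.8 -34.  -27. ] [   0.3   -0.  -112.3]
joints [ 0.36  0.68  0.19  1.86 -0.2   0.61 -0.76] p [ 0.5092 -0.3168  0.0306] F [-0.1  0.4  7.2] w 0.55
```

```bash
python3 -m handwheel '0 0 -3 0 0 0 0;0 0 -6 0 0 0 0;0 0 -10 0 0 0 0;0 0 -14 0 0 0 0;0 0 -18 0 0 0 0;0 0 -22 0 0 0 0;0.5 -2 -24 0 0 -8 0;1 -4 -25 0 0 -16 0;1.5 -6 -26 0 0 -24 0;2 -8 -27 0 0 -32 0;2.5 -10 -27 0 0 -40 0;3 -13 -27 0 0 -48 0;3.5 -16 -27 0 0 -56 0;4 -19 -27 0 0 -64 0;4.5 -22 -27 0 0 -72 0;5 -25 -27 0 0 -80 0;5.5 -28 -27 0 0 -88 0;6 -31 -27 0 0 -96 0;6.5 -33 -27 0 0 -104 0;6.8 -34 -27 0 0 -112 0'
python3 - <<'E'
from side import *
rows(([.53,.03,.30],down(120)),([.53,.03,.30],side(-60)))
s=get_image('side');o=get_obs();p=np.array(o['tcp_pos']);R=np.array(o['orientation'])
c=proj(s,[p+R@[.080,y,.006+z] for y in(-.024,.024) for z in(-.024,.024)]);print(c)
u,v=c.mean(0).round().astype(int);print(s['pixels'][v-11:v+11,u-13:u+14,2])
E
```

```text
time_s: 23.95
tcp_pos: [0.5294, 0.0325, 0.2991]
orientation: [[-0.503, 0.865, 0.001], [0.865, 0.503, 0.0], [-0.0, 0.001, -1.0]]
ft_force: [-0.2, -0.1, -0.8]
width: 0.551
finger_force: 61.7
[-0.2 -0.1 -0.1] [0.1 0.  0.2]
[-0.2 -0.1 -0.1] [  0.2 -90.    0.1]
joints [ 0.06  0.23 -0.21  1.83  0.05  1.09  0.35] p [0.5294 0.0325 0.2991] F [-0.2 -0.1 -0.8] w 0.55
[[304.79929919 173.5220107 ]
 [304.11961532 187.62987556]
 [287.80131314 179.66158561]
 [287.54644252 193.78888588]]
[[112 116 115 114 117 115 114 119 120 116 117 111 116 118 115 115 114 116
  118 122 109  97 114 120 111 111 119]
 [ 94 122 115 116 115 113 115 113 114 114 116 116 116 114 116 119 121 117
  105 109  87  93 114 120 113 115 119]
 [ 79 102 127 118 116 116 117 114 115 115 116 116 119 117 120 106 107  96
   72  73  76  97 115 122 116 116 118]
 [ 75  74 110 120 118 116 117 114 115 118 120 121 108 103 102  76  72  70
   67  67  80  86 115 121 114 116 114]
 [ 82  77  85 112 120 116 117 120 122 110  99 107  83  72  69  65  70  71
   72  70  86  88 112 120 118 117 116]
 [ 81  81  72  90 112 122 114 102 106  86  78  78  75  65  
[... 1162 characters left out ...]
 107 109 117 122 125]
 [110 106  96  90  81  79  78  79  78  78 102  92  83 112  88  98 103 100
  119 120 121 116 110 112 117 123 123]
 [109 111  95  94  78  77  78 102  88  80 105 103  92 104 100 115 106 110
  112 119 117 119 117 107 115 123 123]
 [111 106 109  90  96  86  80  98  94  93 100  99 105 113 111 112 106 109
  116 120 116 114 116 112 116 119 125]
 [111 108 110 109 102  93  86  99 105  99 111 106 105 108 112 117 111 108
  115 119 119 116 115 117 115 116 123]
 [112 101 108 118 104  97  99 116 111 106 103 106 103 111 112 119 114 108
  114 121 116 114 116 116 113 119 124]
 [110 100 109 112 110 108 105 115 112 104 104 107 102 107 114 117 116 106
  114 122 116 113 116 115 114 118 121]]
```

```bash
python3 -m handwheel '0 0 0 0 -8 0 0;0 0 0 0 -16 0 0;0 0 0 0 -24 0 0;0 0 0 0 -32 0 0;0 0 0 0 -40 0 0;0 0 0 0 -48 0 0;0 0 0 0 -56 0 0;0 0 0 0 -64 0 0;0 0 0 0 -72 0 0;0 0 0 0 -80 0 0;0 0 0 0 -88 0 0;0 0 0 0 -90 0 0;0 0 0 0 -90 0 0'
python3 - <<'E'
from side import *
rows(([.53,.03,.30],side(-60)),([.53,.0,.30],side(-20)))
E
```

```text
time_s: 25.3
tcp_pos: [0.5297, 0.0298, 0.2974]
orientation: [[-0.002, 0.869, 0.494], [0.0, 0.494, -0.869], [-1.0, -0.001, -0.001]]
ft_force: [-0.4, -0.9, -0.9]
width: 0.548
finger_force: 62.1
[-0.3  0.  -0. ] [-0.4 -0.1  0.1]
[-0.3 -1.4  2.6] [-40.4  -0.1   0.1]
joints [-0.64  0.61 -0.08  2.14  1.41  1.69 -1.19] p [0.5297 0.0298 0.2974] F [-0.4 -0.9 -0.9] w 0.55
```

```bash
python3 -m handwheel '-0.3 1 1 -7 0 0 0;-0.3 2 2.5 -14 0 0 0;-0.3 3 4 -21 0 0 0;-0.3 3.5 5.5 -28 0 0 0;-0.3 3.5 6.5 -35 0 0 0;-0.3 3 7.5 -40 0 0 0;-0.3 3 8 -40 0 0 0;-0.3 3 8 -40 0 0 0'
python3 - <<'E'
from side import *
for y in(-20,-30):
    G=side(y);z=G[:,2];P=np.array([.6104,-.1031,0])-.006*z
    rows((P+[0,0,.265],G),(P+[0,0,.137],G))
E
```

```text
time_s: 26.1
tcp_pos: [0.5959, -0.0158, 0.2831]
orientation: [[-0.041, 0.356, 0.934], [-0.025, 0.934, -0.357], [-0.999, -0.038, -0.029]]
ft_force: [-0.5, -0.6, -2.7]
width: 0.555
finger_force: 62.8
[ 2.  -7.6  3.9] [-0.9 -1.7  2.1]
[14.8 -7.1  4.3] [-0.9 -1.7  2.1]
joints [ 0.14  0.6  -0.57  2.44  2.46  1.6  -1.18] p [ 0.5959 -0.0158  0.2831] F [-0.5 -0.6 -2.7] w 0.56
[ 2.  -7.5  3.9] [ 9.1 -1.5  2.3]
[14.8 -7.   4.3] [ 9.1 -1.5  2.3]
joints [ 0.14  0.6  -0.57  2.44  2.46  1.6  -1.18] p [ 0.5959 -0.0158  0.2831] F [-0.5 -0.6 -2.7] w 0.56
```

```bash
python3 -m handwheel '0 -2 1 4 0 0 0;0.5 -4 2 9 -1.5 2.3 0;1 -5.5 3 9 -1.5 2.3 0;1.5 -7 3.9 9 -1.5 2.3 0;2 -7.5 3.9 9 -1.5 2.3 0;2 -7.5 3.9 9 -1.5 2.3 0;2 -7.5 3.9 9 -1.5 2.3 0'
python3 - <<'E'
from side import *
for y in(-30,):
    G=side(y);z=G[:,2];P=np.array([.6104,-.1031,0])-.006*z
    rows((P+[0,0,.265],G),(P+[0,0,.137],G))
np.set_printoptions(precision=3,suppress=True);o=get_obs();print(o['orientation'])
s,t=get_image('side'),get_image('top')
p=np.array(o['tcp_pos']);R=np.array(o['orientation']);X=p+R@[-.032,0,.006];print(X)
f=[]
for im,th in((s,170),(t,90)):
    a=im['pixels'].astype(int);c=proj(im,X)[0];m=((a[...,2]>th)&(a[...,2]>1.35*a[...,0])).astype(np.uint8)
    n,l,st,ce=cv2.connectedComponentsWithStats(m,connectivity=4);k=l[int(c[1]),int(c[0])];print(c,k,st[k],ce[k],atz(im,ce[k],X[2]));f.append((im,ce[k]))
print(tri(f))
E
```

```text
time_s: 26.8
tcp_pos: [0.6045, -0.0987, 0.2635]
orientation: [[-0.002, 0.497, 0.868], [0.0, 0.868, -0.497], [-1.0, -0.0, -0.002]]
ft_force: [-0.5, 0.7, -0.8]
width: 0.557
finger_force: 62.8
[-0.2 -0.1  0.1] [ 0.2 -0.1  0. ]
[12.6 -0.1  0.1] [ 0.2 -0.1  0. ]
joints [ 0.2   0.67 -0.48  2.39  2.47  1.66 -1.26] p [ 0.6045 -0.0987  0.2635] F [-0.5  0.7 -0.8] w 0.56
[[-0.002  0.497  0.868]
 [ 0.     0.868 -0.497]
 [-1.    -0.    -0.002]]
[ 0.61  -0.102  0.295]
[254.005 131.681] 18 [242 126  23  14 186] [253.296 132.328] [ 0.612 -0.099  0.295]
[334.065 153.047] 2 [319 141  30  28 472] [333.354 154.426] [ 0.607 -0.1    0.295]
[ 0.61  -0.101  0.293]
```

```bash
python3 -m handwheel '2 -0.1 0.1 0 0 0 0;4 -0.1 0.1 0 0 0 0;6 -0.1 0.1 0 0 0 0;8 -0.1 0.1 0 0 0 0;9.5 -0.1 0.1 0 0 0 0;10.7 -0.1 0.1 0 0 0 0;11.7 -0.1 0.1 0 0 0 0;12.2 -0.1 0.1 0 0 0 0;12.2 -0.1 0.1 0 0 0 0'; python3 -m handwheel '0.2 0 0 0 0 0 0;0.4 0 0 0 0 0 0;0.4 0 0 0 0 0 0'; python3 -m handwheel '0.2 0 0 0 0 0 0;0.3 0 0 0 0 0 0;0.3 0 0 0 0 0 0'
```

```text
time_s: 27.8
tcp_pos: [0.6047, -0.0993, 0.14]
orientation: [[-0.003, 0.496, 0.868], [0.0, 0.868, -0.496], [-1.0, -0.001, -0.003]]
ft_force: [-0.3, 0.6, -1.1]
width: 0.554
finger_force: 62.8
time_s: 28.1
tcp_pos: [0.6045, -0.1006, 0.1367]
orientation: [[-0.002, 0.498, 0.867], [0.0, 0.867, -0.498], [-1.0, -0.001, -0.002]]
ft_force: [-0.9, -0.6, -0.6]
width: 0.553
finger_force: 62.8
time_s: 28.4
tcp_pos: [0.6044, -0.1007, 0.1357]
orientation: [[0.003, 0.498, 0.867], [-0.002, 0.867, -0.498], [-1.0, -0.0, 0.003]]
ft_force: [-3.2, 1.5, 8.4]
width: 0.549
finger_force: 63.4
```

```bash
python3 -m handwheel '-0.2 0 0 0 0 0 0;-0.2 0 0 0 0 0 0.65;-0.2 0 0 0 0 0 0.8;-0.2 0 0 0 0 0 0.8;-0.2 0 0 0 0 0 0.8;-0.2 0 0 0 0 0 0.8;-0.2 0 -1 0 0 0 0.8;-0.2 0 -3 0 0 0 0.8;-0.2 0 -5 0 0 0 0.8;-0.2 0 -8 0 0 0 0.8;-2 0 -9 0 0 0 0.8;-5 0 -9 0 0 0 0.8;-9 0 -9 0 0 0 0.8;-13 0 -9 0 0 0 0.8;-16 0 -9 0 0 0 0.8;-16 0 -9 0 0 0 0.8'
python3 - <<'E'
from side import *
rows(([.5,0,.3],None))
s,t=get_image('side'),get_image('top')
cv2.imwrite('pics/k.png',np.hstack([cv2.resize(i['pixels'][y:y+110,x:x+110,::-1],(400,400)) for i,x,y in((s,200,150),(t,240,130))]))
E
```

```text
time_s: 30.0
tcp_pos: [0.5614, -0.0482, 0.301]
orientation: [[-0.0, 0.519, 0.855], [0.008, 0.855, -0.519], [-1.0, 0.006, -0.004]]
ft_force: [-0.6, -0.0, -0.1]
width: 0.797
finger_force: 0.0
[ 0.1  0.9 -7.8] [0. 0. 0.]
joints [ 0.36  0.7  -0.89  2.44  2.33  1.84 -1.08] p [ 0.5614 -0.0482  0.301 ] F [-0.6 -0.  -0.1] w 0.8
```

View pics/k.png

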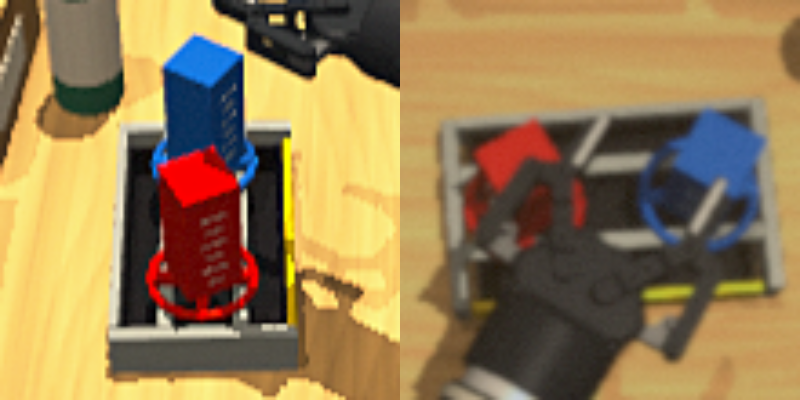

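The side view shows both measures standing upright, mouth down, on the rings of their own colour (red about (200,225), blue about (205,110) in the crop). The tray is flush and the hand is clear, so I am handing in.

```bash
python3 -m handwheel '0 0 0 0 0 0 0.8;0 0 0 0 0 0 0.8;0 0 0 0 0 0 0.8' && python3 -c "
from rig import *
print(finish_job())"
```

```text
time_s: 30.4
tcp_pos: [0.5618, -0.0442, 0.2952]
orientation: [[-0.009, 0.513, 0.858], [0.002, 0.858, -0.513], [-1.0, -0.003, -0.009]]
ft_force: [-0.4, -0.9, 0.7]
width: 0.8
finger_force: 0.0
the job is handed in; nothing more can be done
None
```

The tray is home, both measures stand mouth down on the pegs of their own colour in the last pictures, and the job was handed in at about 30 s; the hand-in returned no verdict.

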